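Fill the relay magazine

ROBOT

A 7-joint arm with a two-finger parallel gripper is mounted at the origin on a cart in front of the work surface, level with it; the furniture and walls round the work are solid. World frame = base frame: x ahead of the robot, y to its left, z up, the work surface at z = 0. Lengths are in m, angles in rad, forces in N, time in s.
With the tool pointing down it reaches from about 0.4 to 0.85 m from the base axis. Payload 4.5 kg.
Tool frame: the origin (TCP) lies midway between the tips of the shut fingers; the grasp point (between the pads) lies 19 mm behind it; z points along the fingers, y is the line along which they close (so a half turn about z gives the same grasp; the last joint's range is limited). The gripper opens to 85 mm and grips with 20 to 120 N. Pads are 22 mm wide; open, the fingers measure 114 mm over their backs; the gripper's body (76 mm by 85 mm) begins 54 mm behind the grasp point. The pads swing forward as they close: fully open they stand 13 mm farther back than shut.
Start: joints at [-1.271, 0.689, -0.195, 1.565, 0.157, 0.902, -0.215], TCP at [0.164, 0.603, 0.231] pointing down, gripper open.
Joint ranges: [-3.01, 3.01], [-0.46, 2.08], [-1.47, 1.51], [0.13, 2.56], [-1, 4.14], [0.04, 2.09], [-2.66, 2.66]. Speed limits (rad/s): [2.57, 2.57, 3.14, 3.14, 3.14, 3.14, 3.14].

INTERFACE

Orientations are given as a unit quaternion [w, x, y, z].
In Python, from workcell import bot gives the robot as it stands.
- The arm moves only by the tool carry_out, never from a script. Its argument "moves" is a list of rows, each a list of 6 numbers: the shift along the tool's x, y, z as a fraction of full scale, then the turn, a rotation vector about the tool's x, y, z as a fraction of full scale. In form: [[dx, dy, dz, ax, ay, az], ...]. A call has 1 to 5 rows; each row shifts and turns the commanded pose from where the row before left it, along the tool's axes as they then stand; what a row does not reach is not made up. Full scale, the value 1, is 5 cm for a shift and 10 degrees for a turn. A row lasts 1/8 s, in which the tool goes at most 62.5 mm and 10.7 degrees, less where a joint would pass 70% of its speed; a pose out of reach is approached as far as the arm can. A call with a number of a shift or a turn outside -1 to 1 is refused whole. A call with a gripper value outside its range is refused whole. "fingers" is the gripper's target within -1 to 1 (fully open at 1, half-way at 0, shut at -1), set as the call begins (left out, the last holds). The fingers move at their own pace and stop on an object; "force" is the grip in N (left out, the last holds). Time passes only in rows, so rows that do not move let the fingers close. It gives the time, the measured TCP pose, the force, the opening and the grip force at its end, in the units of the state.
- bot.observe(): the state, without advancing time (a new reading comes with each control period).
- bot.get_image(name): name is "scene" or "top"; returns the picture (384x512x3 uint8, red, green, blue); there is no depth.
- bot.camera_params(name): a dict with "K" (3x3 intrinsics, pixels), "k1" (the pictures are not rectified: a ray, as slopes to the right and down, at radius r is drawn at 1 + k1 r^2 times it, then the intrinsics apply), "camera_from_world" (4x4, takes a point from world to camera coordinates). Camera axes: x right, y up, looking along -z (the intrinsics and any distortion apply to the point x, -y, -z); pixel columns grow to the right and rows downward; lengths in m; the calibration is good to about 2 mm. A picture is of the moment at which its call begins. camera_params takes no time and is no camera call.
- bot.sign_off(): hands the job in; it is judged then, once.
The state is a dict: "t": time; "joint_positions": joint angles; "qvel": joint speeds; "tau": joint torques, N m; "eef_pos": TCP position; "tool_rot": TCP orientation; "force": force on the tool from outside, world axes, zero at the start; "torque": the same for the moment, N m; "grip_width": finger opening in m; "finger_force": force on a finger pad.
Only numpy, scipy, OpenCV 4.12 (cv2) and the standard library are available. Lean on these libraries where they do the work, as an engineer would, in place of code of your own. Each camera call takes 0.05 s, during which the arm holds its last target. There are 200 camera calls.

TASK

Fill the relay magazine with the two loose relays, one after the other: lay a relay in the open lead-in trough and push it along into the tube until it is level with the mouth, and only then bring the other and push it in after the first, so that it drives the first one deeper towards the closed end. Both relays end inside the tube, the last one about flush with the mouth; leave the bigger black receptacle where it lies.

Things in the scene. Friction and masses are not known exactly. Their poses are not given: they have to be found in the camera images.
- magazine_mouth (a point): aluminium magazine screwed to the bench. Point: middle of the tube's mouth, on the channel floor, 8 mm above the bench; x points into the tube, y across, z up. Tube from x = 0 to the closed end at x = 54 mm: inside 29 wide, 28 high, walls 3; roof top 31 mm above the floor, with a 10 mm slot along it. Two relays fill 48 mm of it. A pushing finger meets the roof's front edge when the relay is flush
- magazine_trough (a point): loading point on the floor of the magazine's lead-in trough, 45 mm in front of the mouth, same axes. Trough 90 mm long, open above and at its outer end; side walls only 8 mm high, 3 thick, 28 mm apart at the mouth, splayed to 50 mm apart at the outer end. Hold and push relays by their upper half, so that the fingers pass over these walls. Base plate 172 x 70 mm
- relay_a_center (a point): loose power relay, a plain black block 24 x 20 mm and 24 mm tall, 32 g, standing on the bench top at the start; the point is its centre, half-way up (12 mm over its underside); its x axis runs along the 24 mm side, y along the 20 mm side, z up. The two relays are alike
- relay_b_center (a point): loose power relay, a plain black block 24 x 20 mm and 24 mm tall, 32 g, standing on the bench top at the start; the point is its centre, half-way up (12 mm over its underside); its x axis runs along the 24 mm side, y along the 20 mm side, z up. The two relays are alike
- receptacle_center (a point): black snap-in receptacle 38 x 36 mm, 24 mm tall, with a wider flange at its top, lying among the relays; it does not belong in the magazine. The point is its centre, half-way up
Not all that is in view belongs to the job. What is shaped like the part that bears relay_a_center but blue or white is not meant.

How it is judged:
By the outcome, as a careful person would: the job done as asked, in the order asked, and still so for the second after the job is handed in, with the robot touching nothing.
It also fails if it takes over 64 s, if anything falls off the work surface, if the arm or the gripper's body presses on something with over 40 N, if the wrist force passes 120 N, or if a joint passes its speed limit or range.

## Working session

There is one attempt and no reset: what is moved stays moved. The work goes in short steps, Python scripts to look and compute and a tool call to move; the robot and the scene stay as the last step left them, time stands still between calls to the robot, and variables do not carry over. Pictures are saved under pics/ and viewed, at most 10 in all, crops included, and the job is handed in when it is done.

Besides the shell and the picture viewer there is one more tool, called by a JSON object that holds its "fn" and its "kwargs", one argument or row to a line. carry_out: Moves the arm, as the interface text tells. Shift numbers are shares of 5 cm and turn numbers shares of 10 degrees, none past 1 either way. Its arguments: {"type":"object","properties":{"moves":{"type":"array","items":{"type":"array","items":{"type":"number"}}},"fingers":{"type":"number"},"force":{"type":"number"}},"required":["moves"]}

```bash
mkdir -p pics
python3 - <<'E'
from workcell import bot
import cv2
for n in("scene","top"):
    im=bot.get_image(n); cv2.imwrite(f"pics/{n}0.png",im[:,:,::-1]); c=bot.camera_params(n)
    print(n,c["K"],c["k1"],c["camera_from_world"])
s=bot.observe();print(s)
E
```

```text
scene [[487.07060949   0.         255.97080177]
 [  0.         487.07060949 197.99084548]
 [  0.           0.           1.        ]] -0.09343487748298694 [[-0.58804189 -0.80842023  0.02575768  0.35005902]
 [ 0.3278428  -0.20911749  0.92129744 -0.21248973]
 [-0.73940911  0.55020596  0.3880046  -0.61234826]
 [ 0.          0.          0.          1.        ]]
top [[483.90218785   0.         248.50672211]
 [  0.         483.90218785 195.64645295]
 [  0.           0.           1.        ]] -0.05677046153293414 [[-0.01810508 -0.99968721 -0.01725387  0.06870777]
 [ 0.99636206 -0.01947678  0.08296569 -0.54500702]
 [-0.08327578 -0.015689    0.99640303 -1.12368683]
 [ 0.          0.          0.          1.        ]]
{'t': 0.1, 'joint_positions': array([-1.27117394,  0.68987752, -0.19452915,  1.56625088,  0.15730927,
        0.90249772, -0.21510119]), 'qvel': array([-1.66802783e-03,  9.79358059e-05, -4.84769332e-04, -2.83746976e-03,
       -2.86835045e-03,  1.20638293e-04,  1.09264566e-03]), 'tau': array([-2.85519120e-03, -5.40597939e+01, -1.27103738e+00, -1.58984953e+01,
        9.49220324e-03,  4.41739918e-03,  2.04426198e-05]), 'eef_pos': array([0.1640767 , 0.60247305, 0.23057568]), 'tool_rot': array([-4.69682751e-05,  1.32475963e-01,  9.91185879e-01, -8.19185456e-04]), 'force': array([ 0.62487497, -0.22376662,  0.95960662]), 'torque': array([-0.01037634, -0.01023996,  0.02955303]), 'finger_force': 0.0, 'grip_width': 0.08536490675397371}
```

View pics/scene0.png

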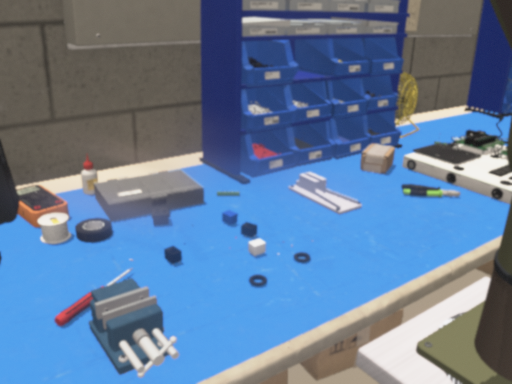

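View pics/top0.png

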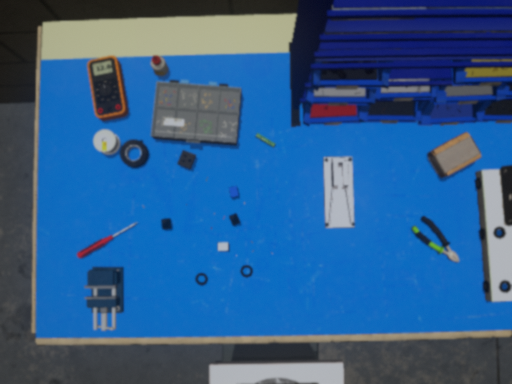

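Scene view: black relays near (173,254) and (249,229), with blue and white decoys. The magazine is near (325,192). In the top view the relays are at (166,224) and (235,219), the receptacle at (187,160), and the magazine plate spans (323–354, 155–228) with the tube at the far end.

```bash
cat > h.py <<'E'
import numpy as np, cv2
from workcell import bot
def ray(n,uv):
    c=bot.camera_params(n);K=c["K"];T=c["camera_from_world"]
    d=((np.atleast_2d(uv).astype(float)-K[:2,2])/K[0,0])
    u=d.copy()
    for _ in range(20): u=d/(1+c["k1"]*(u**2).sum(1,keepdims=True))
    D=np.c_[u[:,0],-u[:,1],-np.ones(len(u))]@T[:3,:3]
    return -T[:3,:3].T@T[:3,3],D
def onz(n,uv,z):
    o,D=ray(n,uv); return o+D*((z-o[2])/D[:,2])[:,None]
def proj(n,P):
    c=bot.camera_params(n);K=c["K"];T=c["camera_from_world"]
    p=np.atleast_2d(P)@T[:3,:3].T+T[:3,3]; u=np.c_[p[:,0],-p[:,1]]/-p[:,2:]
    return u*(1+c["k1"]*(u**2).sum(1,keepdims=True))*K[0,0]+K[:2,2]
def dark(im,lo,hi,th=60):
    m=(im.max(2)<th).astype(np.uint8); m[:lo[1]]=0;m[hi[1]:]=0;m[:,:lo[0]]=0;m[:,hi[0]:]=0
    return cv2.findContours(m,cv2.RETR_EXTERNAL,cv2.CHAIN_APPROX_NONE)[0],m
E
python3 - <<'E'
from h import *
im=bot.get_image("top"); sc=bot.get_image("scene")
print(ray("top",[[250,190]])[0],ray("scene",[[250,190]])[0])
for n,I,boxes in (("top",im,[((155,212),(178,236)),((224,208),(246,230)),((174,146),(202,174))]),("scene",sc,[((160,243),(186,266)),((238,219),(260,238))])):
  for lo,hi in boxes:
    cs,m=dark(I,lo,hi); c=max(cs,key=cv2.contourArea); M=cv2.moments(c)
    uv=[M["m10"]/M["m00"],M["m01"]/M["m00"]]; print(n,np.round(uv,1),cv2.minAreaRect(c),onz(n,[uv],.014).round(4))
# plate
w=(im.min(2)>120).astype(np.uint8); w[:150]=0;w[235:]=0;w[:,:318]=0;w[:,360:]=0
c=max(cv2.findContours(w,cv2.RETR_EXTERNAL,cv2.CHAIN_APPROX_NONE)[0],key=cv2.contourArea)
r=cv2.minAreaRect(c);b=cv2.boxPoints(r);print(r,onz("top",b,.008).round(4),onz("top",[r[0]],.008).round(4))
a=cv2.resize(im[148:236,300:372],None,fx=6,fy=6,interpolation=cv2.INTER_CUBIC)[:528]
b=cv2.resize(im[196:246,150:250],(330*1,165),interpolation=cv2.INTER_CUBIC)
s=cv2.resize(sc[165:220,280:365],(330,214),interpolation=cv2.INTER_CUBIC)
o=np.zeros((528,770,3),np.uint8);o[:,:432]=a;o[:165,435:765]=b;o[170:384,435:765]=s
cv2.imwrite("pics/c1.png",o[:,:,::-1])
E
```

```text
[0.45069237 0.04044177 1.16604731] [-0.17726329  0.57547713  0.42434348]
top [166.4 223.8] ((166.5, 223.5), (5.0, 5.0), 90.0) [[0.4833 0.2561 0.014 ]]
top [234.8 219.9] ((234.50003051757812, 219.50003051757812), (5.656853675842285, 4.242640495300293), 45.0) [[0.4898 0.0922 0.014 ]]
top [189.4 160.4] ((189.423095703125, 160.3845977783203), (3.3282015323638916, 3.605551242828369), 56.3099365234375) [[0.6351 0.1996 0.014 ]]Traceback (most recent call last):
  File "<stdin>", line 6, in <module>
ValueError: max() iterable argument is empty
```

Run:
```python
from h import *
im=bot.get_image("top"); sc=bot.get_image("scene")
for n,I,boxes in (("top",im,[((155,212),(178,236)),((224,210),(246,230)),((174,146),(202,174))]),("scene",sc,[((160,243),(186,266)),((238,221),(260,238))])):
  for lo,hi in boxes:
    bl=I[:,:,2].astype(float); P=bl[lo[1]:hi[1],lo[0]:hi[0]]; bg=np.percentile(P,85);dk=P.min()
    m=np.zeros(bl.shape,np.uint8); m[lo[1]:hi[1],lo[0]:hi[0]]=P<(bg+dk)/2
    c=max(cv2.findContours(m,cv2.RETR_EXTERNAL,cv2.CHAIN_APPROX_NONE)[0],key=cv2.contourArea); x=np.clip((bg-bl)/(bg-dk),0,1)*cv2.dilate(m,np.ones((3,3),np.uint8))
    M=cv2.moments(x); uv=[M["m10"]/M["m00"],M["m01"]/M["m00"]]
    th=np.degrees(.5*np.arctan2(2*M["mu11"],M["mu20"]-M["mu02"]))
    print(n,bg,dk,np.round(uv,1),cv2.minAreaRect(c),"th",th,onz(n,[uv],.018 if n=="top" else .012).round(4))
w=(im.min(2)>110).astype(np.uint8); w[:150]=0;w[235:]=0;w[:,:318]=0;w[:,360:]=0
c=max(cv2.findContours(w,cv2.RETR_EXTERNAL,cv2.CHAIN_APPROX_NONE)[0],key=cv2.contourArea)
r=cv2.minAreaRect(c);b=cv2.boxPoints(r);print(r,onz("top",b,.008).round(4),onz("top",[r[0]],.008).round(4))
a=cv2.resize(im[148:236,300:372],None,fx=6,fy=6,interpolation=cv2.INTER_CUBIC)[:528]
b=cv2.resize(im[196:246,150:250],(330*1,165),interpolation=cv2.INTER_CUBIC)
s=cv2.resize(sc[165:220,280:365],(330,214),interpolation=cv2.INTER_CUBIC)
o=np.zeros((528,770,3),np.uint8);o[:,:432]=a;o[:165,435:765]=b;o[170:384,435:765]=s
cv2.imwrite("pics/c1.png",o[:,:,::-1])
```

```text
top 194.0 55.0 [166.3 223.9] ((166.5, 224.0), (10.0, 9.0), 90.0) th 68.57345950416942 [[0.483  0.2553 0.018 ]]
top 195.0 55.0 [234.4 219.4] ((234.46551513671875, 219.4137725830078), (11.14172077178955, 7.984899044036865), 68.19859313964844) th 64.88739239192428 [[0.4906 0.0929 0.018 ]]
top 192.0 53.0 [186.7 159.8] ((186.77586364746094, 159.8103485107422), (15.412713050842285, 15.784104347229004), 21.801406860351562) th 79.51393619861481 [[0.636  0.2055 0.018 ]]
scene 235.0 85.0 [172.8 255.2] ((173.0, 255.5), (17.0, 16.0), 90.0) th 50.5840348268283 [[0.4825 0.2571 0.012 ]]
scene 233.0 95.0 [248.8 229.8] ((248.5, 230.0), (14.0, 15.0), 90.0) th 26.04684169507067 [[0.4907 0.0932 0.012 ]]
((338.5, 191.5), (71.0, 29.0), 90.0) [[ 0.64   -0.1254  0.008 ]
 [ 0.6387 -0.1956  0.008 ]
 [ 0.4675 -0.1894  0.008 ]
 [ 0.4689 -0.1201  0.008 ]] [[ 0.5532 -0.1575  0.008 ]]
```

View pics/c1.png

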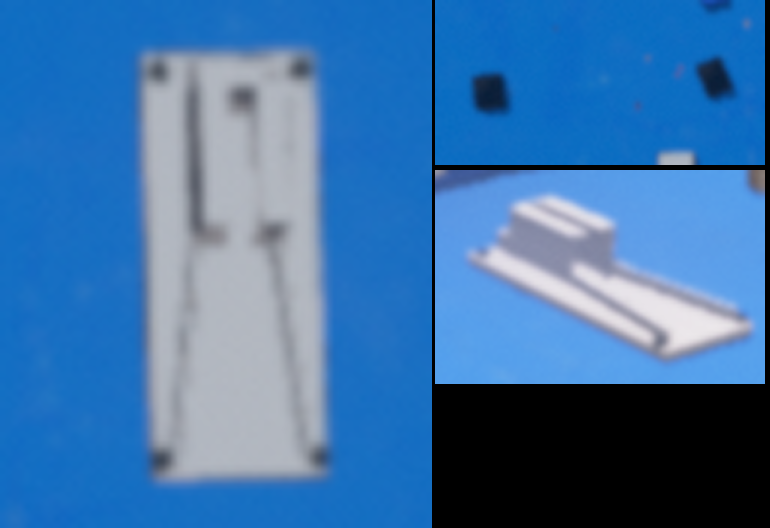

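Crop: the plate outline is clear, with the tube's roof front edge at crop y≈230. Relay A is tilted about 10–15° and relay B about 25°. Next I compute the magazine axis and the relay yaws.

```bash
cat >> h.py <<'E'
def go(x,y,z,yaw):
    "total shift in present tool axes (units of 5 cm), then turn about tool z (units of 10 deg) to reach target; yaw = world angle of tool x"
    from scipy.spatial.transform import Rotation as R
    s=bot.observe(); q=s["tool_rot"]; r=R.from_quat([*q[1:],q[0]]); M=r.as_matrix()
    cy=np.degrees(np.arctan2(M[1,0],M[0,0])); dy=(yaw-cy+180)%360-180
    rz=M@R.from_euler("z",-dy,degrees=True).as_matrix()
    d=np.array([x,y,z])-s["eef_pos"]
    print("t",s["t"],"pos",s["eef_pos"].round(4),"yaw",cy.round(1),"tilt",M[:2,2].round(4),"w",s["grip_width"].round(4),"f",s["force"].round(1))
    print("shift now-axes",(M.T@d/.05).round(3),"turn az",round(-dy/10,3),"| shift after-turn axes",(rz.T@d/.05).round(3))
E
python3 - <<'E'
from h import *
im=bot.get_image("top")
f=lambda a:np.array(a)/6+[300,148]-0.4
p=onz("top",f([[240,479],[227,51]]),.008);print(p); d=p[1]-p[0];print("len",np.linalg.norm(d),"yaw",np.degrees(np.arctan2(d[1],d[0])))
print("roof edge",onz("top",f([[241,228]]),.039), "slot mouth pts",onz("top",f([[226,228],[258,228]]),.039))
print("trough walls at mouth",onz("top",f([[193,242],[272,242]]),.016),"end",onz("top",f([[177,455],[307,455]]),.016))
for (x0,y0,x1,y1) in ((155,212,178,236),(224,210,246,230)):
    P=cv2.resize(im[y0:y1,x0:x1,2],None,fx=10,fy=10,interpolation=cv2.INTER_CUBIC)
    m=(P<125).astype(np.uint8);c=max(cv2.findContours(m,0,1)[0],key=cv2.contourArea)
    b=cv2.boxPoints(cv2.minAreaRect(c))/10+[x0-.45,y0-.45];w=onz("top",b,.02)
    for i in range(4):
        e=w[(i+1)%4]-w[i];print(w[i].round(4),"edge",np.linalg.norm(e).round(4),np.degrees(np.arctan2(e[1],e[0])).round(1))
    print(w.mean(0))
go(.483,.256,.12,195)
E
```

```text
[[ 0.46712363 -0.15731824  0.008     ]
 [ 0.63914146 -0.15790775  0.008     ]]
len 0.1720188387093387 yaw -0.19635348306961142
roof edge [[ 0.56428804 -0.15565932  0.039     ]] slot mouth pts [[ 0.56440192 -0.14980855  0.039     ]
 [ 0.56415903 -0.1622913   0.039     ]]
trough walls at mouth [[ 0.56138593 -0.14037664  0.016     ]
 [ 0.56077352 -0.17180653  0.016     ]] end [[ 0.47696806 -0.13134829  0.016     ]
 [ 0.47595014 -0.18276885  0.016     ]]
[0.4953 0.2687 0.02  ] edge 0.0237 -83.7
[0.4979 0.2452 0.02  ] edge 0.0269 -172.9
[0.4712 0.2419 0.02  ] edge 0.0236 96.3
[0.4685 0.2654 0.02  ] edge 0.027 7.2
[0.48321824 0.25528459 0.02      ]
[0.4995 0.1071 0.02  ] edge 0.0195 -67.9
[0.5068 0.089  0.02  ] edge 0.0274 -157.7
[0.4815 0.0787 0.02  ] edge 0.0194 112.1
[0.4742 0.0967 0.02  ] edge 0.0274 22.3
[0.49048682 0.09288121 0.02      ]Traceback (most recent call last):
  File "<stdin>", line 14, in <module>
  File "h.py", line 26, in go
    print("t",s["t"],"pos",s["eef_pos"].round(4),"yaw",cy.round(1),"tilt",M[:2,2].round(4),"w",s["grip_width"].round(4),"f",s["force"].round(1))
                                                                                               ^^^^^^^^^^^^^^^^^^^^^
AttributeError: 'float' object has no attribute 'round'
```

```bash
sed -i 's/s\["grip_width"\].round(4)/round(float(s["grip_width"]),4)/' h.py; python3 -c "
from h import *
go(.483,.2565,.10,187.2)"
```

```text
t 0.35 pos [0.1642 0.6029 0.2311] yaw 164.8 tilt [-0.0001 -0.0003] w 0.0853 f [-0.2 -1.1  0.5]
shift now-axes [-7.973 -5.009  2.624] turn az -2.243 | shift after-turn axes [-5.458 -7.672  2.624]
```

{"fn": "carry_out", "kwargs": {
  "moves": [
    [-0.8,-0.5,0,0,0,0],
    [-0.8,-0.5,0,0,0,0],
    [-0.8,-0.5,0,0,0,0],
    [-0.8,-0.5,0,0,0,0],
    [-0.8,-0.5,0,0,0,0]
  ],
  "fingers": 0.1
}}

```text
t: 0.98
eef_pos: [0.3253, 0.4289, 0.2315]
tool_rot: [0.0, 0.132, 0.991, 0.0]
force: [0.2, 0.2, 0.1]
grip_width: 0.0468
finger_force: 0.0
```

{"fn": "carry_out", "kwargs": {
  "moves": [
    [-0.8,-0.5,0.3,0,0,0],
    [-0.8,-0.5,0.3,0,0,0],
    [-0.8,-0.5,0.3,0,0,0],
    [-0.8,-0.5,0.3,0,0,0],
    [-0.8,-0.5,0.3,0,0,0]
  ]
}}

```text
t: 1.6
eef_pos: [0.4856, 0.2558, 0.156]
tool_rot: [0.0, 0.132, 0.991, 0.0]
force: [-0.1, 0.7, -0.1]
grip_width: 0.0469
finger_force: 0.0
```

{"fn": "carry_out", "kwargs": {
  "moves": [
    [0,0,0.2,0,0,-0.75],
    [0,0,0.2,0,0,-0.75],
    [0,0,0.2,0,0,-0.75],
    [0,0,0,0,0,0]
  ]
}}

```text
t: 2.1
eef_pos: [0.4842, 0.2564, 0.1257]
tool_rot: [-0.001, -0.063, 0.998, -0.0]
force: [1.0, -0.5, -0.3]
grip_width: 0.0473
finger_force: 0.0
```

```bash
python3 -c "
from h import *
go(.483,.2565,.010,187.2)
a=bot.get_image('scene')[200:300,120:240];cv2.imwrite('pics/g1.png',cv2.resize(a,None,fx=5,fy=5)[:,:,::-1])"
```

```text
t 2.1 pos [0.4842 0.2564 0.1257] yaw -172.8 tilt [-0.0013 -0.0004] w 0.0473 f [ 1.  -0.5 -0.3]
shift now-axes [0.02  0.005 2.315] turn az -0.002 | shift after-turn axes [0.02  0.005 2.315]
```

View pics/g1.png

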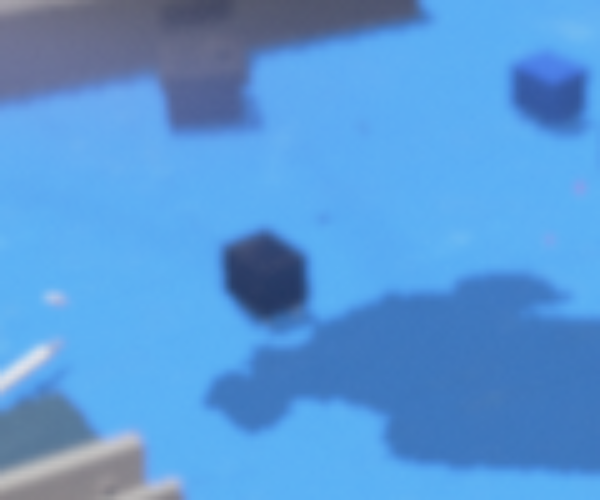

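The relay stands free at (172,254), with the gripper above the crop and its shadow beside it. I descend and grip.

{"fn": "carry_out", "kwargs": {
  "moves": [
    [0,0,0.7,0,0,0],
    [0,0,0.7,0,0,0],
    [0,0,0.6,0,0,0],
    [0,0,0.25,0,0,0],
    [0,0,0,0,0,0]
  ]
}}

```text
t: 2.78
eef_pos: [0.4844, 0.2569, 0.0138]
tool_rot: [-0.0, -0.063, 0.998, -0.0]
force: [-1.0, -0.1, 0.4]
grip_width: 0.0472
finger_force: 0.0
```

{"fn": "carry_out", "kwargs": {
  "moves": [
    [0,0,0,0,0,0],
    [0,0,0,0,0,0],
    [0,0,0,0,0,0],
    [0,0,0,0,0,0],
    [0,0,0,0,0,0]
  ],
  "fingers": -1,
  "force": 25
}}

```text
t: 3.4
eef_pos: [0.4853, 0.2573, 0.0151]
tool_rot: [0.001, -0.063, 0.998, 0.001]
force: [-1.2, -0.7, 6.4]
grip_width: 0.0184
finger_force: 25.7
```

```bash
python3 -c "
from h import *
go(.483,.2565,.07,187.2)
a=bot.get_image('scene')[180:290,110:240];cv2.imwrite('pics/g2.png',cv2.resize(a,None,fx=5,fy=5)[:,:,::-1])"
```

```text
t 3.4 pos [0.4853 0.2573 0.0151] yaw -172.7 tilt [0.002  0.0013] w 0.0184 f [-1.2 -0.7  6.4]
shift now-axes [ 0.045 -0.008 -1.099] turn az 0.006 | shift after-turn axes [ 0.045 -0.008 -1.099]
```

View pics/g2.png

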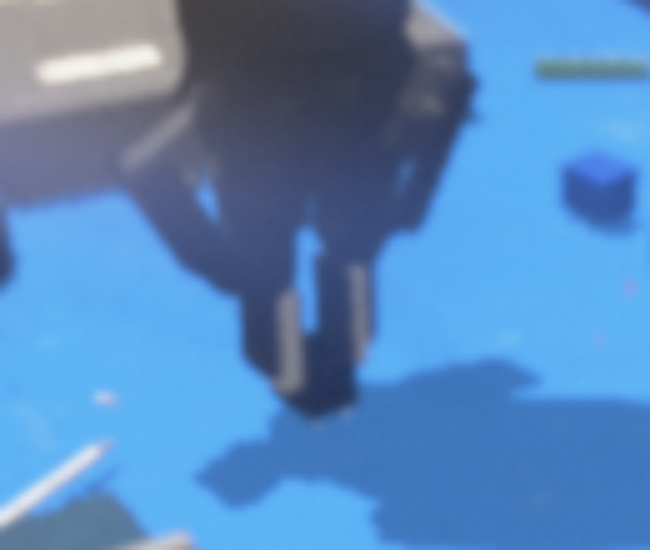

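The fingers hold the relay, with the finger bottom at about (168,258). I check how high the tips sit on it.

```bash
python3 -c "
from h import *
for z in (0,.005,.01,.015,.02,.025): print(z,proj('scene',[[.474,.267,z],[.474,.277,z],[.474,.247,z]]).round(1).tolist())"
```

```text
0 [[170.1, 265.1], [164.7, 266.8], [180.7, 261.8]]
0.005 [[170.0, 262.5], [164.6, 264.2], [180.6, 259.2]]
0.01 [[169.8, 259.9], [164.4, 261.6], [180.4, 256.7]]
0.015 [[169.7, 257.3], [164.3, 259.0], [180.3, 254.1]]
0.02 [[169.5, 254.7], [164.1, 256.3], [180.2, 251.5]]
0.025 [[169.4, 252.1], [164.0, 253.7], [180.1, 248.9]]
```

{"fn": "carry_out", "kwargs": {
  "moves": [
    [0,0,-0.5,0,0,0],
    [0,0,-0.7,0,0,0],
    [0,0,-0.8,0,0,0],
    [0,0,0,0,0,0]
  ]
}}

```text
t: 3.95
eef_pos: [0.4864, 0.2579, 0.1169]
tool_rot: [0.003, -0.063, 0.998, 0.002]
force: [0.4, 0.2, -1.0]
grip_width: 0.0183
finger_force: 25.0
```

{"fn": "carry_out", "kwargs": {
  "moves": [
    [0,-0.4,0,0,0,0.7],
    [0,-0.8,0,0,0,0],
    [0,-0.9,0,0,0,0],
    [0,-0.9,0,0,0,0],
    [0,-0.9,0,0,0,0]
  ]
}}

```text
t: 4.58
eef_pos: [0.4872, 0.0604, 0.1132]
tool_rot: [-0.001, -0.002, 1.0, -0.0]
force: [0.2, -0.6, 0.1]
grip_width: 0.0185
finger_force: 25.0
```

{"fn": "carry_out", "kwargs": {
  "moves": [
    [-0.1,-0.9,0,0,0,0],
    [-0.2,-0.9,0,0,0,0],
    [-0.2,-0.9,0,0,0,0],
    [-0.2,-0.9,0,0,0,0],
    [0,0,0,0,0,0]
  ]
}}

```text
t: 5.2
eef_pos: [0.5231, -0.1235, 0.1127]
tool_rot: [-0.001, 0.002, 1.0, -0.001]
force: [-1.6, -0.4, 0.2]
grip_width: 0.0189
finger_force: 25.0
```

```bash
python3 -c "
from h import *
go(.52,-.157,.06,180)"
```

```text
t 5.2 pos [ 0.5231 -0.1235  0.1127] yaw 179.8 tilt [-0.0012 -0.0029] w 0.0189 f [-1.6 -0.4  0.2]
shift now-axes [ 0.058 -0.667  1.057] turn az -0.022 | shift after-turn axes [ 0.061 -0.667  1.057]
```

{"fn": "carry_out", "kwargs": {
  "moves": [
    [0.05,-0.65,0,0,0,0],
    [0,0,0.5,0,0,0],
    [0,0,0.5,0,0,0],
    [0,0,0.3,0,0,0],
    [0,0,0,0,0,0]
  ]
}}

```text
t: 5.82
eef_pos: [0.5205, -0.1494, 0.0477]
tool_rot: [-0.001, -0.003, 1.0, 0.0]
force: [-0.0, -0.1, -0.8]
grip_width: 0.0188
finger_force: 25.0
```

```bash
python3 -c "
from h import *
go(.52,-.157,.024,180)
a=bot.get_image('scene')[130:230,270:380];b=bot.get_image('top')[145:240,290:390]
a=cv2.resize(a,(440,400));b=cv2.resize(b,(360,342));o=np.zeros((400,800,3),np.uint8);o[:,:440]=a;o[:342,440:]=b
cv2.imwrite('pics/g3.png',o[:,:,::-1])"
```

```text
t 5.825 pos [ 0.5205 -0.1494  0.0477] yaw -179.6 tilt [-0.0025  0.0007] w 0.0188 f [-0.  -0.1 -0.8]
shift now-axes [ 0.009 -0.153  0.475] turn az 0.035 | shift after-turn axes [ 0.008 -0.153  0.475]
```

View pics/g3.png

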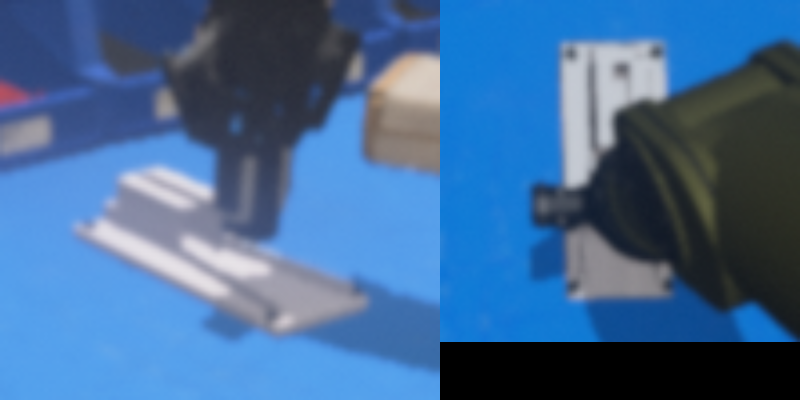

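The relay is held above the trough, in front of the tube. I correct y and lower it.

{"fn": "carry_out", "kwargs": {
  "moves": [
    [0,-0.15,0.1,0,0,0.03],
    [0,0,0.2,0,0,0],
    [0,0,0.1,0,0,0],
    [0,0,0.06,0,0,0],
    [0,0,0,0,0,0]
  ]
}}

```text
t: 6.55
eef_pos: [0.5212, -0.1576, 0.0255]
tool_rot: [-0.0, 0.0, 1.0, 0.0]
force: [-0.5, 0.7, -1.1]
grip_width: 0.0185
finger_force: 25.0
```

```bash
python3 -c "
from h import *
go(.52,-.157,.0235,180)"
```

```text
t 6.55 pos [ 0.5212 -0.1576  0.0255] yaw 180.0 tilt [-0.0004  0.0003] w 0.0185 f [-0.5  0.7 -1.1]
shift now-axes [0.025 0.013 0.04 ] turn az -0.001 | shift after-turn axes [0.025 0.013 0.04 ]
```

{"fn": "carry_out", "kwargs": {
  "moves": [
    [0,0,0.04,0,0,0],
    [0,0,0.01,0,0,0],
    [0,0,0,0,0,0]
  ]
}}

```text
t: 6.92
eef_pos: [0.5213, -0.1579, 0.0233]
tool_rot: [0.0, 0.0, 1.0, 0.0]
force: [0.2, -0.2, -1.3]
grip_width: 0.0187
finger_force: 25.0
```

{"fn": "carry_out", "kwargs": {
  "moves": [
    [0,0,0,0,0,0],
    [0,0,0,0,0,0],
    [0,0,0,0,0,0],
    [0,0,0,0,0,0]
  ],
  "fingers": 0
}}

```text
t: 7.42
eef_pos: [0.5214, -0.1579, 0.0233]
tool_rot: [0.0, 0.0, 1.0, 0.0]
force: [-0.0, 0.1, 1.1]
grip_width: 0.0429
finger_force: 0.0
```

{"fn": "carry_out", "kwargs": {
  "moves": [
    [0,0,-0.5,0,0,0],
    [0.1,0,-0.7,0,0,0],
    [0.8,0,0,0,0,0],
    [0,0,0,0,0,0]
  ]
}}

```text
t: 7.92
eef_pos: [0.4723, -0.1584, 0.0835]
tool_rot: [-0.003, 0.001, 1.0, -0.0]
force: [-0.8, -0.0, 0.5]
grip_width: 0.0428
finger_force: 0.0
```

```bash
python3 -c "
from h import *
go(.483,-.157,.0265,180)
a=bot.get_image('scene')[150:220,270:370];b=bot.get_image('top')[145:240,290:390]
a=cv2.resize(a,(440,308));b=cv2.resize(b,(360,342));o=np.zeros((400,800,3),np.uint8);o[:308,:440]=a;o[:342,440:]=b
cv2.imwrite('pics/g4.png',o[:,:,::-1])"
```

```text
t 7.925 pos [ 0.4723 -0.1584  0.0835] yaw 179.9 tilt [-0.0051 -0.0009] w 0.0428 f [-0.8 -0.   0.5]
shift now-axes [-0.22   0.03   1.139] turn az -0.007 | shift after-turn axes [-0.22   0.03   1.139]
```

View pics/g4.png

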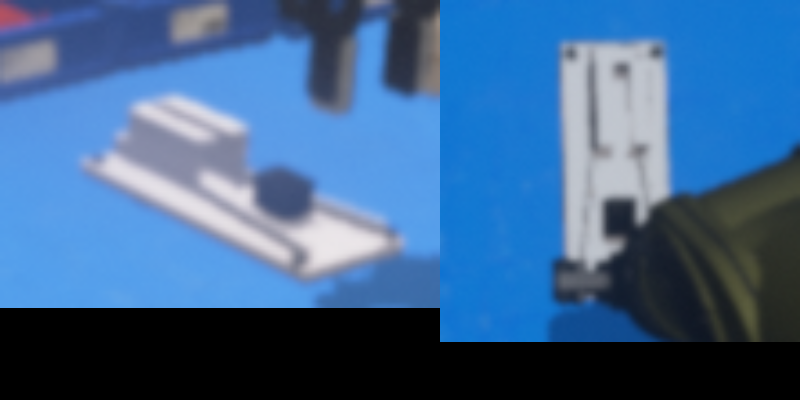

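Relay A stands square in the trough, in line with the slot. I shut the fingers, lower behind it and push.

{"fn": "carry_out", "kwargs": {
  "moves": [
    [0.1,0.03,0.2,0,0,0],
    [0,0,0.4,0,0,0],
    [0,0,0.3,0,0,0],
    [0,0,0.29,0,0,0],
    [0,0,0,0,0,0]
  ],
  "fingers": -1
}}

```text
t: 8.65
eef_pos: [0.4719, -0.1559, 0.0227]
tool_rot: [-0.0, -0.0, 1.0, 0.0]
force: [0.4, -0.3, -0.6]
grip_width: 0.0
finger_force: 0.0
```

{"fn": "carry_out", "kwargs": {
  "moves": [
    [-0.3,0,0,0,0,0],
    [-0.3,0,0,0,0,0],
    [-0.3,0,0,0,0,0],
    [-0.2,0,0,0,0,0],
    [0,0,0,0,0,0]
  ]
}}

```text
t: 9.28
eef_pos: [0.5274, -0.1563, 0.024]
tool_rot: [0.001, 0.0, 1.0, 0.0]
force: [0.2, -0.1, 0.9]
grip_width: -0.0001
finger_force: 0.0
```

```bash
python3 -c "
from h import *
go(.554,-.157,.024,180)"
```

```text
t 9.275 pos [ 0.5274 -0.1563  0.024 ] yaw 180.0 tilt [0.0017 0.0003] w -0.0001 f [ 0.2 -0.1  0.9]
shift now-axes [-0.531 -0.013  0.002] turn az -0.004 | shift after-turn axes [-0.531 -0.014  0.002]
```

{"fn": "carry_out", "kwargs": {
  "moves": [
    [-0.2,0,0,0,0,0],
    [-0.15,0,0,0,0,0],
    [-0.1,0,0,0,0,0],
    [0,0,0,0,0,0]
  ]
}}

```text
t: 9.78
eef_pos: [0.5493, -0.1563, 0.0237]
tool_rot: [0.0, 0.0, 1.0, 0.0]
force: [0.4, -0.3, -0.7]
grip_width: -0.0001
finger_force: 0.0
```

{"fn": "carry_out", "kwargs": {
  "moves": [
    [-0.04,0,0,0,0,0],
    [-0.04,0,0,0,0,0],
    [0,0,0,0,0,0]
  ]
}}

```text
t: 10.15
eef_pos: [0.553, -0.1563, 0.0238]
tool_rot: [0.0, 0.0, 1.0, 0.0]
force: [0.1, 0.3, -0.1]
grip_width: 0.0004
finger_force: 0.0
```

{"fn": "carry_out", "kwargs": {
  "moves": [
    [-0.04,0,0,0,0,0],
    [-0.02,0,0,0,0,0],
    [0,0,0,0,0,0]
  ]
}}

```text
t: 10.52
eef_pos: [0.5548, -0.1565, 0.0236]
tool_rot: [-0.001, 0.0, 1.0, -0.0]
force: [-3.1, 0.6, 1.2]
grip_width: 0.0002
finger_force: 1.5
```

{"fn": "carry_out", "kwargs": {
  "moves": [
    [-0.04,0,0,0,0,0],
    [0,0,0,0,0,0]
  ]
}}

```text
t: 10.78
eef_pos: [0.555, -0.1565, 0.0234]
tool_rot: [-0.003, 0.0, 1.0, -0.0]
force: [-6.5, 0.6, 3.9]
grip_width: -0.0002
finger_force: 3.3
```

It stopped at x=0.555, where the mouth should be, so this is roof contact. I back off, rise, and check that A left the trough.

{"fn": "carry_out", "kwargs": {
  "moves": [
    [0.5,0,0,0,0,0],
    [0.6,0,0,0,0,0],
    [0.5,0,-0.7,0,0,0],
    [0,0,-1,0,0,0],
    [0,0.5,-0.3,0,0,0]
  ],
  "fingers": 0.1
}}

```text
t: 11.4
eef_pos: [0.4802, -0.1335, 0.1264]
tool_rot: [0.003, 0.003, 1.0, -0.001]
force: [1.9, 1.0, -0.6]
grip_width: 0.0473
finger_force: 0.0
```

{"fn": "carry_out", "kwargs": {
  "moves": [
    [0,0.9,0,0,0,0],
    [0,0.9,0,0,0,0],
    [0,0.9,0,0,0,-0.7],
    [0,0.9,0,0,0,-0.7],
    [0,0,0,0,0,-0.83]
  ]
}}

```text
t: 12.02
eef_pos: [0.4737, 0.0543, 0.1245]
tool_rot: [0.002, -0.199, 0.98, 0.002]
force: [0.5, -1.0, -0.3]
grip_width: 0.0469
finger_force: 0.0
```

```bash
python3 -c "
from h import *
go(.4905,.093,.015,202.3)
a=bot.get_image('scene')[150:220,270:370];b=bot.get_image('top')[145:240,290:390]
a=cv2.resize(a,(440,308));b=cv2.resize(b,(360,342));o=np.zeros((400,800,3),np.uint8);o[:308,:440]=a;o[:342,440:]=b
cv2.imwrite('pics/g5.png',o[:,:,::-1])"
```

```text
t 12.025 pos [0.4737 0.0543 0.1245] yaw -157.0 tilt [0.0037 0.0048] w 0.0469 f [ 0.5 -1.  -0.3]
shift now-axes [-0.6    0.574  2.194] turn az 0.071 | shift after-turn axes [-0.593  0.582  2.194]
```

View pics/g5.png

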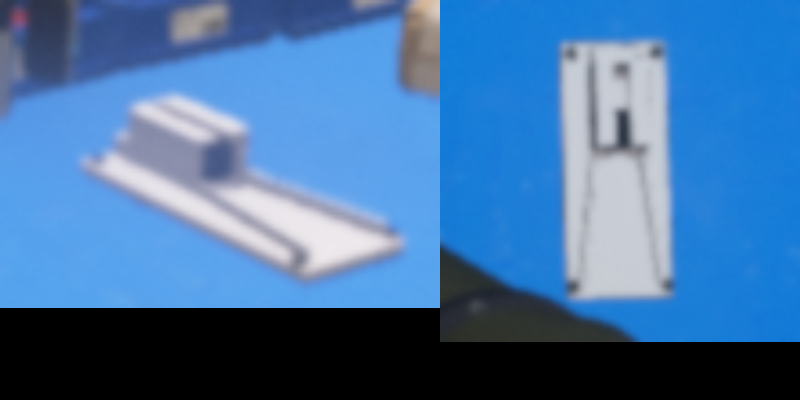

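Relay A sits in the tube flush with the mouth, visible through the slot at crop (623,110–150). Now relay B.

{"fn": "carry_out", "kwargs": {
  "moves": [
    [-0.3,0.3,0,0,0,0.07],
    [-0.3,0.28,0,0,0,0],
    [0,0,0.6,0,0,0],
    [0,0,0,0,0,0]
  ]
}}

```text
t: 12.62
eef_pos: [0.489, 0.0874, 0.0926]
tool_rot: [-0.001, -0.187, 0.982, -0.0]
force: [-0.7, -0.7, 1.4]
grip_width: 0.0471
finger_force: 0.0
```

```bash
python3 -c "
from h import *
go(.4905,.093,.0145,202.3)"
```

```text
t 12.625 pos [0.489  0.0874 0.0926] yaw -158.4 tilt [-0.0024 -0.0005] w 0.0471 f [-0.7 -0.7  1.4]
shift now-axes [-0.072  0.093  1.562] turn az -0.07 | shift after-turn axes [-0.073  0.092  1.562]
```

{"fn": "carry_out", "kwargs": {
  "moves": [
    [-0.07,0.09,0.3,0,0,-0.07],
    [0,0,0.6,0,0,0],
    [0,0,0.4,0,0,0],
    [0,0,0.26,0,0,0],
    [0,0,0,0,0,0]
  ]
}}

```text
t: 13.25
eef_pos: [0.4909, 0.0921, 0.0152]
tool_rot: [-0.0, -0.193, 0.981, -0.0]
force: [0.5, -0.4, 0.2]
grip_width: 0.0469
finger_force: 0.0
```

```bash
python3 -c "
from h import *
go(.4905,.093,.0145,202.3)
a=bot.get_image('scene')[170:260,190:310]
cv2.imwrite('pics/g6.png',cv2.resize(a,None,fx=5,fy=5)[:,:,::-1])"
```

```text
t 13.25 pos [0.4909 0.0921 0.0152] yaw -157.7 tilt [-0.0008 -0.0003] w 0.0469 f [ 0.5 -0.4  0.2]
shift now-axes [0.001 0.019 0.015] turn az -0.0 | shift after-turn axes [0.001 0.019 0.015]
```

View pics/g6.png

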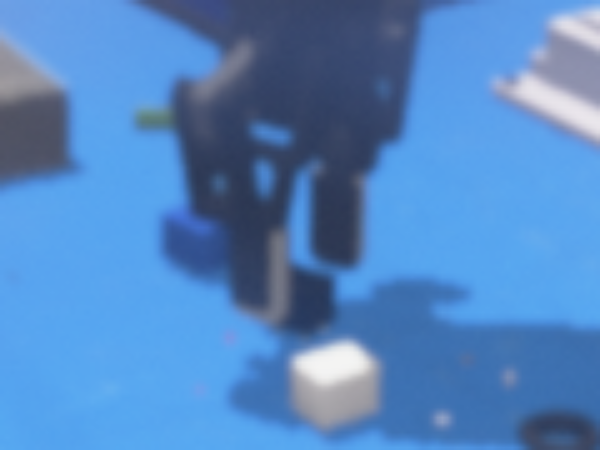

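Relay B stands between the fingers, and the white and blue decoys are clear. I close, lift and carry it.

{"fn": "carry_out", "kwargs": {
  "moves": [
    [0,0,0,0,0,0],
    [0,0,0,0,0,0],
    [0,0,0,0,0,0],
    [0,0,0,0,0,0],
    [0,0,0,0,0,0]
  ],
  "fingers": -1,
  "force": 25
}}

```text
t: 13.92
eef_pos: [0.4916, 0.092, 0.0165]
tool_rot: [0.001, -0.193, 0.981, 0.0]
force: [-0.1, -0.2, 6.9]
grip_width: 0.0185
finger_force: 25.9
```

{"fn": "carry_out", "kwargs": {
  "moves": [
    [0,0,-0.5,0,0,0],
    [0,0,-0.7,0,0,0],
    [0,0,-0.8,0,0,0.75],
    [0,0,0,0,0,0.75],
    [0,0,0,0,0,0.73]
  ]
}}

```text
t: 14.55
eef_pos: [0.4913, 0.0917, 0.1165]
tool_rot: [0.001, 0.003, 1.0, 0.0]
force: [-0.3, 0.2, 0.1]
grip_width: 0.0185
finger_force: 25.2
```

{"fn": "carry_out", "kwargs": {
  "moves": [
    [0,-0.9,0,0,0,0],
    [0,-0.9,0,0,0,0],
    [0,-0.9,0,0,0,0],
    [0,-0.9,0,0,0,0],
    [0,-0.9,0,0,0,0]
  ]
}}

```text
t: 15.18
eef_pos: [0.4907, -0.1347, 0.1158]
tool_rot: [0.0, 0.0, 1.0, 0.0]
force: [1.5, -1.1, -1.0]
grip_width: 0.0189
finger_force: 25.2
```

```bash
python3 -c "
from h import *
go(.52,-.157,.05,180)"
```

```text
t 15.175 pos [ 0.4907 -0.1347  0.1158] yaw 180.0 tilt [0.     0.0001] w 0.0189 f [ 1.5 -1.1 -1. ]
shift now-axes [-0.586 -0.446  1.317] turn az -0.003 | shift after-turn axes [-0.586 -0.446  1.317]
```

{"fn": "carry_out", "kwargs": {
  "moves": [
    [-0.3,-0.25,0,0,0,0],
    [-0.29,-0.2,0.2,0,0,0],
    [0,0,0.5,0,0,0],
    [0,0,0.6,0,0,0],
    [0,0,0,0,0,0]
  ]
}}

```text
t: 15.8
eef_pos: [0.5187, -0.1555, 0.0493]
tool_rot: [-0.002, 0.0, 1.0, 0.0]
force: [-0.3, -0.3, -0.8]
grip_width: 0.0185
finger_force: 25.2
```

```bash
python3 -c "
from h import *
go(.52,-.157,.0245,180)"
```

```text
t 15.8 pos [ 0.5187 -0.1555  0.0493] yaw 180.0 tilt [-0.0044  0.0005] w 0.0185 f [-0.3 -0.3 -0.8]
shift now-axes [-0.029 -0.031  0.495] turn az -0.001 | shift after-turn axes [-0.029 -0.031  0.495]
```

{"fn": "carry_out", "kwargs": {
  "moves": [
    [-0.03,-0.02,0.2,0,0,0],
    [0,0,0.15,0,0,0],
    [0,0,0.1,0,0,0],
    [0,0,0.04,0,0,0],
    [0,0,0,0,0,0]
  ]
}}

```text
t: 16.42
eef_pos: [0.522, -0.1566, 0.0263]
tool_rot: [-0.0, 0.0, 1.0, 0.0]
force: [-0.3, -0.6, 0.2]
grip_width: 0.0188
finger_force: 25.2
```

```bash
python3 -c "
from h import *
go(.52,-.157,.0245,180)"
```

```text
t 16.425 pos [ 0.522  -0.1566  0.0263] yaw 180.0 tilt [-0.      0.0001] w 0.0188 f [-0.3 -0.6  0.2]
shift now-axes [ 0.039 -0.009  0.036] turn az -0.002 | shift after-turn axes [ 0.039 -0.009  0.036]
```

{"fn": "carry_out", "kwargs": {
  "moves": [
    [0,0,0.03,0,0,0],
    [0,0,0.01,0,0,0],
    [0,0,0,0,0,0]
  ]
}}

```text
t: 16.8
eef_pos: [0.5221, -0.1566, 0.0246]
tool_rot: [0.0, 0.0, 1.0, -0.0]
force: [-1.2, 0.8, 3.9]
grip_width: 0.0185
finger_force: 25.6
```

{"fn": "carry_out", "kwargs": {
  "moves": [
    [0,0,0,0,0,0],
    [0,0,0,0,0,0],
    [0,0,0,0,0,0],
    [0,0,0,0,0,0]
  ],
  "fingers": 0
}}

```text
t: 17.3
eef_pos: [0.5219, -0.1566, 0.0242]
tool_rot: [-0.0, 0.0, 1.0, 0.0]
force: [1.7, -0.8, -0.1]
grip_width: 0.0428
finger_force: 0.0
```

{"fn": "carry_out", "kwargs": {
  "moves": [
    [0,0,-0.5,0,0,0],
    [0.1,0,-0.7,0,0,0],
    [0.9,0,0,0,0,0],
    [0,0,0,0,0,0]
  ]
}}

```text
t: 17.8
eef_pos: [0.4672, -0.1572, 0.0845]
tool_rot: [-0.003, 0.001, 1.0, -0.001]
force: [0.4, 1.1, 0.5]
grip_width: 0.0427
finger_force: 0.0
```

```bash
python3 -c "
from h import *
go(.472,-.157,.0245,180)
a=bot.get_image('scene')[150:220,270:370];b=bot.get_image('top')[145:240,290:390]
a=cv2.resize(a,(440,308));b=cv2.resize(b,(360,342));o=np.zeros((400,800,3),np.uint8);o[:308,:440]=a;o[:342,440:]=b
cv2.imwrite('pics/g7.png',o[:,:,::-1])"
```

```text
t 17.8 pos [ 0.4672 -0.1572  0.0845] yaw 179.9 tilt [-0.0061 -0.001 ] w 0.0427 f [0.4 1.1 0.5]
shift now-axes [-0.103  0.006  1.198] turn az -0.006 | shift after-turn axes [-0.103  0.006  1.198]
```

View pics/g7.png

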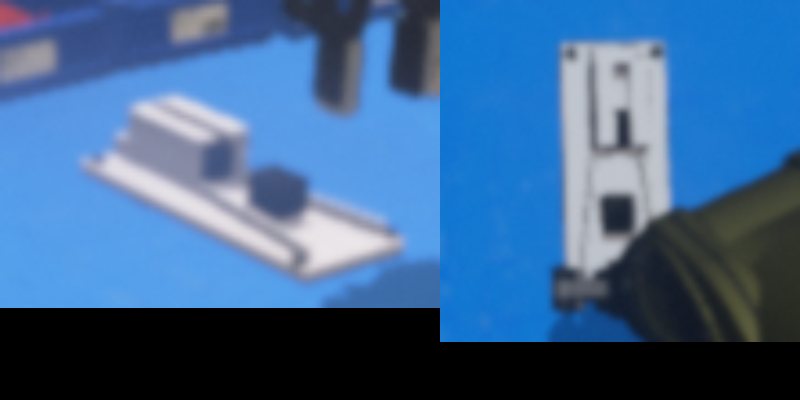

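Relay B stands square in the trough behind A, which is still flush. I push as before.

{"fn": "carry_out", "kwargs": {
  "moves": [
    [0,0,0.2,0,0,0],
    [0,0,0.4,0,0,0],
    [0,0,0.3,0,0,0],
    [0,0,0.29,0,0,0],
    [0,0,0,0,0,0]
  ],
  "fingers": -1
}}

```text
t: 18.52
eef_pos: [0.472, -0.1561, 0.0233]
tool_rot: [-0.001, -0.0, 1.0, 0.0]
force: [-0.3, 0.4, 0.8]
grip_width: 0.0
finger_force: 0.0
```

{"fn": "carry_out", "kwargs": {
  "moves": [
    [-0.3,0,0,0,0,0],
    [-0.3,0,0,0,0,0],
    [-0.3,0,0,0,0,0],
    [-0.2,0,0,0,0,0],
    [0,0,0,0,0,0]
  ]
}}

```text
t: 19.15
eef_pos: [0.5278, -0.1565, 0.0249]
tool_rot: [0.001, 0.0, 1.0, 0.0]
force: [-0.8, -0.1, -0.7]
grip_width: -0.0002
finger_force: 0.0
```

```bash
python3 -c "
from h import *
go(.554,-.157,.024,180)"
```

```text
t 19.15 pos [ 0.5278 -0.1565  0.0249] yaw 180.0 tilt [0.0013 0.0003] w -0.0002 f [-0.8 -0.1 -0.7]
shift now-axes [-0.523 -0.009  0.018] turn az -0.004 | shift after-turn axes [-0.523 -0.01   0.018]
```

{"fn": "carry_out", "kwargs": {
  "moves": [
    [-0.15,0,0.01,0,0,0],
    [-0.15,0,0,0,0,0],
    [-0.1,0,0,0,0,0],
    [-0.06,0,0,0,0,0],
    [0,0,0,0,0,0]
  ]
}}

```text
t: 19.77
eef_pos: [0.5502, -0.1566, 0.0243]
tool_rot: [0.0, 0.0, 1.0, 0.0]
force: [-1.2, 0.4, 0.2]
grip_width: -0.0003
finger_force: 0.0
```

{"fn": "carry_out", "kwargs": {
  "moves": [
    [-0.03,0,0,0,0,0],
    [-0.03,0,0,0,0,0],
    [-0.03,0,0,0,0,0],
    [0,0,0,0,0,0]
  ]
}}

```text
t: 20.27
eef_pos: [0.5546, -0.1567, 0.0243]
tool_rot: [0.0, 0.0, 1.0, 0.0]
force: [-0.6, -0.3, -0.0]
grip_width: 0.0001
finger_force: 0.0
```

{"fn": "carry_out", "kwargs": {
  "moves": [
    [-0.03,0,0,0,0,0],
    [-0.03,0,0,0,0,0],
    [0,0,0,0,0,0]
  ]
}}

```text
t: 20.65
eef_pos: [0.555, -0.1567, 0.024]
tool_rot: [-0.002, 0.0, 1.0, -0.0]
force: [-5.1, 0.7, 3.8]
grip_width: 0.0001
finger_force: 2.8
```

{"fn": "carry_out", "kwargs": {
  "moves": [
    [0.5,0,0,0,0,0],
    [0.6,0,0,0,0,0],
    [0.5,0,-0.7,0,0,0],
    [0,0,-1,0,0,0],
    [0,0.5,-0.3,0,0,0]
  ]
}}

```text
t: 21.28
eef_pos: [0.4793, -0.1338, 0.1268]
tool_rot: [0.003, 0.003, 1.0, -0.001]
force: [1.5, 0.8, -0.2]
grip_width: 0.0002
finger_force: 0.0
```

{"fn": "carry_out", "kwargs": {
  "moves": [
    [0,0.9,0,0,0,0],
    [0,0.9,0,0,0,0],
    [0,0.9,0,0,0,0],
    [0,0.9,0,0,0,0],
    [0,0,0,0,0,0]
  ]
}}

```text
t: 21.9
eef_pos: [0.4788, 0.054, 0.1248]
tool_rot: [0.002, -0.004, 1.0, 0.002]
force: [-0.2, -0.3, -0.5]
grip_width: -0.0002
finger_force: 0.0
```

```bash
python3 -c "
from h import *
b=bot.get_image('top').max(2).astype(int)
# darkness along the slot and the trough centre line
for x in np.arange(.5,.63,.005):
    u,v=proj('top',[[x,-.1565,.030]])[0]; print(round(x,3),b[int(round(v)),int(round(u))-1:int(round(u))+2])
"
```

```text
0.5 [211 212 212]
0.505 [212 212 212]
0.51 [212 212 212]
0.515 [212 212 212]
0.52 [213 212 212]
0.525 [212 212 213]
0.53 [212 213 211]
0.535 [213 212 212]
0.54 [214 213 212]
0.545 [213 213 213]
0.55 [212 212 213]
0.555 [212 212 211]
0.56 [192 191 185]
0.565 [127 119 117]
0.57 [164 111  73]
0.575 [179 119  72]
0.58 [178 119  72]
0.585 [173 114  74]
0.59 [158 104  72]
0.595 [157 102  70]
0.6 [154  99  69]
0.605 [149  95  69]
0.61 [137  89  69]
0.615 [136  88  72]
0.62 [160 128 117]
0.625 [211 211 210]
```

The trough is empty. Through the slot it is dark from the mouth (about 0.565) to about 0.615, which is two relay lengths. The arm stopped on the same roof edge as before, so I hand in.

```bash
python3 -c "
from workcell import bot
print(bot.sign_off())"
```

```text
the job is handed in; nothing more can be done
None
```

Both relays are in the magazine tube, pushed in one after the other with the last about flush with the mouth; the receptacle was not touched, and the job was handed in at about 22 s.

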